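# Hold the glass test cell in the light gauge

### The job

Slide the shutter of the light gauge's lamp fully open, then pick up the glass test cell by its two frosted sides only, letting nothing touch its polished faces. Keep it upright and hold it midway between lamp and receiver, clear of the instrument, with the polished faces square to the light path and the engraved circle centred on it. Finish while still holding the cell there steadily in the gripper; do not put it down, and leave the other things on the table where they are.

Things in the scene. Friction and masses are not known exactly. Their poses are not given: they have to be found in the camera images.
- gauge: light gauge, fixed: grey base plate 90 (its x) x 320 (its y) x 20 mm high, a lamp house at its +y end and a receiver at its -y end. Origin: centre of the plate's underside, z up. The light path runs level along the gauge's y axis over the middle of the plate, 85 mm above the table
- beam (a point): point on the light path midway along the gauge, 85 mm above its origin, axes as the gauge's (y along the light, z up). Free gap here: gauge y = -68 to +58 mm, open above and at both sides, down to the plate at z = 20 mm
- lens (a point): lamp lens centre, at gauge y = +69 mm, z = 85 mm. Lamp house 60 mm wide, y = 75 to 155, top at z = 110; before it two shutter guide bars along x (x = -75 to 51, y = 63 to 73, the upper one's top at z = 116)
- eye (a point): receiver eye centre, at gauge y = -68 mm, z = 85 mm, the end of a tube 32 mm across. Receiver box 50 mm wide, y = -155 to -80, top at z = 105
- shutter (a joint): lamp shutter slide, metres: 0 = closed over the lens, 0.036 = fully open (end stop); grows as the shutter slides along the gauge's -x (the robot's side). Starts shut or nearly so. About 1.5 N of friction, stays where it is left
- shutter_tab (a point): on the shutter: grip point in its dark bakelite tab, a block 22 mm (gauge x) x 12 mm (gauge y) x 40 mm high standing up over the guide bars, from z = 119 to 159 mm above the table; this point is in its middle in x and y, at z = 145 mm. It moves with the shutter
- cell: solid glass test cell, loose, 120 to 180 g, standing upright on the round rest: 26 mm (its x, between the polished faces) x 32 mm (its y, between the frosted sides) x 64 mm high (z). Origin: centre of the underside. It looks the same turned by half a turn
- polished: the two clear polished faces of the cell, at its x = -13 and +13 mm, 25 mm wide, standing 1 mm proud of the frosted sides' edges, each with a fine engraved circle 18 mm across. Same origin and axes as the cell. Nothing may touch them
- frosted_a: frosted (matt whitish) side of the cell at its y = +16 mm, 24 mm wide, full height. Same origin and axes as the cell
- frosted_b: frosted (matt whitish) side of the cell at its y = -16 mm, 24 mm wide, full height. Same origin and axes as the cell
- window (a point): centre of the engraved circles, on the cell's middle line, 22 mm above its underside; axes as the cell's
- rest: round wooden rest with cork top, 72 mm across, 14 mm high, fixed; the cell stands on its middle. Origin: centre of its underside
- pillow_block: blackened pillow block, 110 x 45 mm foot, 61 mm high, loose. Origin: centre of its underside. Leave alone
- race_large: ball race lying flat, 62 mm across, 16 mm high, loose. Origin: centre of its underside. Leave alone
- race_small: ball race lying flat, 47 mm across, 14 mm high, loose. Origin: centre of its underside. Leave alone
- nut: brass knurled nut, 38 mm across, 18 mm high, loose. Origin: centre of its underside. Leave alone
- v_block: steel V-block, 50 x 70 x 45 mm high, loose. Origin: centre of its underside. Leave alone
- case: open green steel case with a chrome micrometer, 100 x 190 mm, 28 mm high, lid standing open on its +x side to 125 mm height. Origin: centre of its underside. Leave alone
Things that resemble listed ones, but are neither listed nor needed, are in the scene too. Of the things like the cell, leave any that is blue; of the rest the smaller one is meant.

How it is judged:
On the way, in this order (a step that is already met when the one before it is completed fails the run):
1. the lamp's shutter is fully open (value of joint shutter above 0.03 m), for 0.2 s.
2. the cell is lifted off its rest, gripped by both frosted sides (contact force between the fingers and frosted_a above 0.5 N and contact force between the fingers and frosted_b above 0.5 N and height (world z) of cell above 0.035 m), for 0.2 s.
At the end, for the whole second after the job is handed in: Shutter open beyond 30 mm; cell held still in the air by fingers on both frosted sides, not touching the gauge, upright and square to the light path within 8 degrees, circle centre within 8 mm of the path sideways and in height and within 25 mm of midway along it (value of joint shutter above 0.03 m and x of window in the frame of beam between -0.008 and 0.008 m and z of window in the frame of beam between -0.008 and 0.008 m and y of window in the frame of beam between -0.025 and 0.025 m and angle between the x axis of cell and the y axis of gauge, either way round below 0.14 rad and angle between cell's own z axis and vertical below 0.14 rad and contact force between the fingers and frosted_a above 0.5 N and contact force between the fingers and frosted_b above 0.5 N and contact force between cell and gauge below 0.1 N and linear speed of cell below 0.02 m/s); the arm keeps its last pose, push and grip.
It fails at once if something touches the polished faces (contact force between polished and anything else above 0.3 N).
It fails at once if the cell is tipped over (angle between cell's own z axis and vertical above 0.5 rad).
It fails at once if the cell knocks against the gauge (contact force between cell and gauge above 2 N).
It fails at once if a bystander is moved by more than 20 mm (distance of any of pillow_block, race_large, race_small, nut, v_block, case from where it was at the start of the episode above 0.02 m).
It also fails if it takes over 58 s, if anything falls off the work surface, if the arm or the gripper's body presses on something with over 40 N, if the wrist force passes 120 N, or if a joint passes its speed limit or range.

### The arm

A 6-joint arm with a two-finger parallel gripper is mounted at the origin on the work surface. World frame = base frame: x ahead of the robot, y to its left, z up, the work surface at z = 0. Lengths are in m, angles in rad, forces in N, time in s.
With the tool pointing down it reaches from about 0.25 to 0.775 m from the base axis. Payload 4 kg.
Tool frame: the origin (TCP) lies midway between the tips of the shut fingers; the grasp point (between the pads) lies 19 mm behind it (robot.tcp_to_grasp is the distance from the TCP to the grasp point, in m); x points along the fingers, y is the direction in which the jaws open and shut, and the axes are right-handed (so a half turn about x gives the same grasp; the last joint's range is limited). The gripper opens to 94 mm and grips with 3 to 60 N. Pads are 16 mm wide; open, the fingers measure 119 mm over their backs; the gripper's body (75 mm by 177 mm) begins 78 mm behind the grasp point.
Start: joints at [-1.218, 0.087, 1.371, -0, 1.684, -0.103], TCP at [0.242, -0.494, 0.206] pointing down, gripper open.
Joint ranges: [-3.1, 3.1], [-0.76, 2.03], [0.27, 2.55], [-1.08, 4.22], [0.17, 2.65], [-2.57, 2.57]. Speed limits (rad/s): [2.79, 2.79, 3.14, 3.14, 3.14, 3.14].

### API

Orientations are given as [roll, pitch, yaw] about the fixed x, y, z axes, in that order (R = Rz(yaw) Ry(pitch) Rx(roll)).
In Python, from bench import robot gives the robot as it stands.
- The arm moves only by the tool send_rows, never from a script. Its argument "increments" is a list of rows, each a list of 5 numbers: the opening, from -1 (shut) to 1 (fully open), so that 0 is half open, then the shift along the tool's x, y, z in m, then the turn about the tool's x in rad. In form: [[hand, tx, ty, tz, roll], ...]. A call has 1 to 5 rows; each row is the pose to reach, as a shift and turn from the pose commanded when the call began, along the tool's axes at that moment; what a row does not reach only later rows make up. A row lasts 1/12 s, in which the tool goes at most 41.7 mm and 7.16 degrees, less where a joint would pass 70% of its speed; a pose out of reach is approached as far as the arm can. A call with a gripper value outside its range is refused whole. The fingers move at their own pace and stop on an object; the grip force is fixed at half the most. Time passes only in rows, so rows that repeat a pose let the fingers close. It gives the time, the measured TCP pose, the force and the opening at its end, in the units of the state.
- robot.get_obs(): the state, without advancing time (a new reading comes with each control period).
- robot.snapshot(name): name is "scene" or "top" or "wrist"; returns a dict with "image" (480x640x3 uint8, red, green, blue), "intrinsics" (3x3 intrinsics, pixels), "world_from_camera" (4x4, takes a point from camera to world coordinates). Camera axes: x right, y down, z forward; pixel columns grow to the right and rows downward; lengths in m; the calibration is good to about 2 mm. A picture is of the moment at which its call begins. There is no depth.
- robot.close_job(): hands the job in, once; it reports no verdict.
The state is a dict: "time": time; "joint_positions": joint angles; "qvel": joint speeds; "joint_torque": joint torques, N m; "tool_pos": TCP position; "ee_rot": TCP orientation; "wrist_force": force on the tool from outside, world axes, zero at the start; "wrist_torque": the same for the moment, N m; "width": finger opening in m.
Only numpy, scipy, OpenCV 4.12 (cv2) and the standard library are available. Lean on these libraries where they do the work, as an engineer would, in place of code of your own. Each camera call takes 0.05 s, during which the arm holds its last target.

## Working session

There is one attempt and no reset: what is moved stays moved. The work goes in short steps, Python scripts to look and compute and a tool call to move; the robot and the scene stay as the last step left them, time stands still between calls to the robot, and variables do not carry over. Pictures are saved under pics/ and viewed, and the job is handed in when it is done.

Besides the shell and the picture viewer there is one more tool, called after "Call:" by a JSON object that holds its "fn" and its "kwargs". send_rows: Moves the arm, as the interface text tells. Its arguments: {"type":"object","properties":{"increments":{"type":"array"}},"required":["increments"]}

```bash
mkdir -p pics; ls
cat > h.py <<'E'
import numpy as np, cv2
from bench import robot
def snap(n,f):
    s=robot.snapshot(n); cv2.imwrite('pics/'+f+'.png',s['image'][:,:,::-1]); np.savez('pics/'+f+'.npz',K=s['intrinsics'],T=s['world_from_camera'],im=s['image']); return s
def load(f):
    d=np.load('pics/'+f+'.npz'); return d['K'],d['T']
def ray(K,T,u,v):
    d=T[:3,:3]@np.linalg.inv(K)@[u,v,1]; return T[:3,3],d
def atz(K,T,u,v,z):
    o,d=ray(K,T,u,v); return o+d*(z-o[2])/d[2]
def proj(K,T,p):
    q=np.linalg.inv(T)@np.r_[p,1]; q=K@q[:3]; return q[:2]/q[2]
E
python3 - <<'E'
from h import *
for n in ['scene','top','wrist']:
    s=snap(n,n+'0'); print(n,s['intrinsics'][0],s['world_from_camera'].round(3).tolist())
print(robot.get_obs())
E
```

```text
pics
scene [479.16797169   0.         321.87444121] [[0.771, 0.505, -0.388, 1.019], [0.637, -0.621, 0.458, -0.515], [-0.009, -0.6, -0.8, 1.038], [0.0, 0.0, 0.0, 1.0]]
top [581.34897361   0.         320.74573817] [[-0.003, -0.987, 0.161, 0.294], [-1.0, 0.005, 0.011, 0.01], [-0.012, -0.161, -0.987, 1.744], [0.0, 0.0, 0.0, 1.0]]
wrist [342.5323       0.         317.71139825] [[0.44, -0.87, -0.222, 0.306], [-0.898, -0.427, -0.106, -0.462], [-0.002, 0.246, -0.969, 0.383], [0.0, 0.0, 0.0, 1.0]]
{'time': 0.15, 'joint_positions': array([-1.21809412e+00,  8.78319887e-02,  1.37187603e+00, -1.45474150e-06,
        1.68360120e+00, -1.03099239e-01]), 'qvel': array([ 1.85258391e-05, -1.54783585e-03, -6.56466181e-03,  1.44374332e-03,
        1.57718756e-03, -9.31064062e-04]), 'joint_torque': array([ 1.16012885e-03, -3.40644693e+01, -3.02792394e+01,  7.17334868e-02,
        3.04958399e-02, -1.10922763e-04]), 'tool_pos': array([ 0.2419532 , -0.49346407,  0.20456326]), 'ee_rot': array([-1.67305332,  1.56907976,  1.92434062]), 'wrist_force': array([ 0.65635824, -0.83861699,  0.41938395]), 'wrist_torque': array([0.05497588, 0.0043389 , 0.0189695 ]), 'width': 0.09367649618805157}
```

View pics/scene0.png

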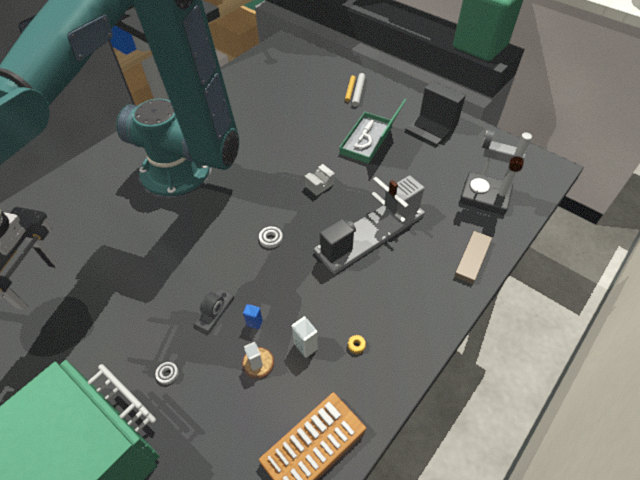

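View pics/top0.png

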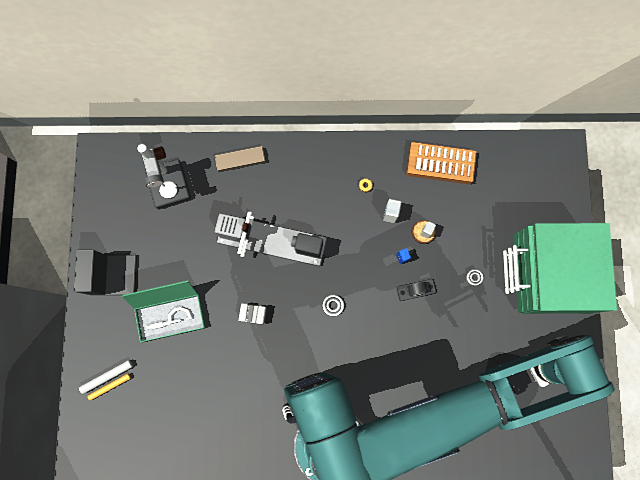

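View pics/wrist0.png

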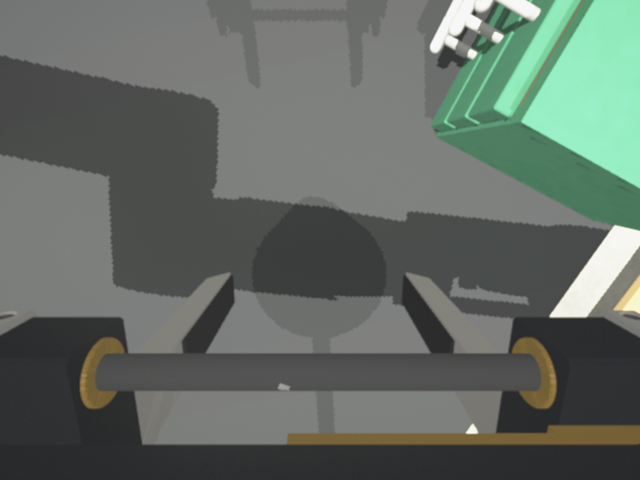

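The scene view shows the cell on the rest at about (253,357), a larger clear block at (304,337), the blue one at (253,316), and the gauge running from (335,240) to (405,195). In the top view the cell is at (428,229) and the gauge spans (216..325, 215..262). I'll zoom in on both.

Run:
```python
import cv2
a=cv2.imread('pics/top0.png'); b=cv2.imread('pics/scene0.png')
def z(im,x,y,w,h,f,n): cv2.imwrite(f'pics/{n}.png',cv2.resize(im[y:y+h,x:x+w],None,fx=f,fy=f,interpolation=cv2.INTER_CUBIC))
z(a,205,200,130,75,6,'zt_g'); z(a,375,180,80,90,6,'zt_c'); z(b,310,165,130,110,6,'zs_g'); z(b,225,290,110,95,6,'zs_c')
```

```text
(no output)
```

View pics/zt_g.png

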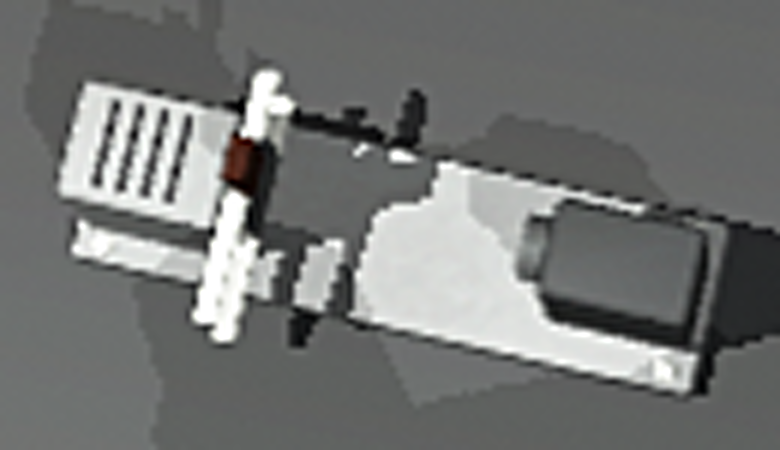

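View pics/zt_c.png

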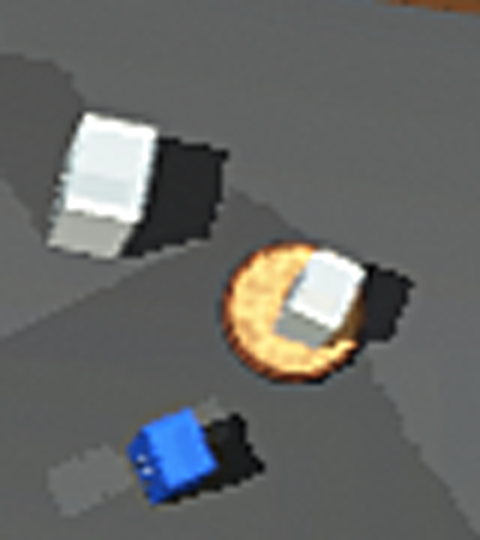

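View pics/zs_g.png

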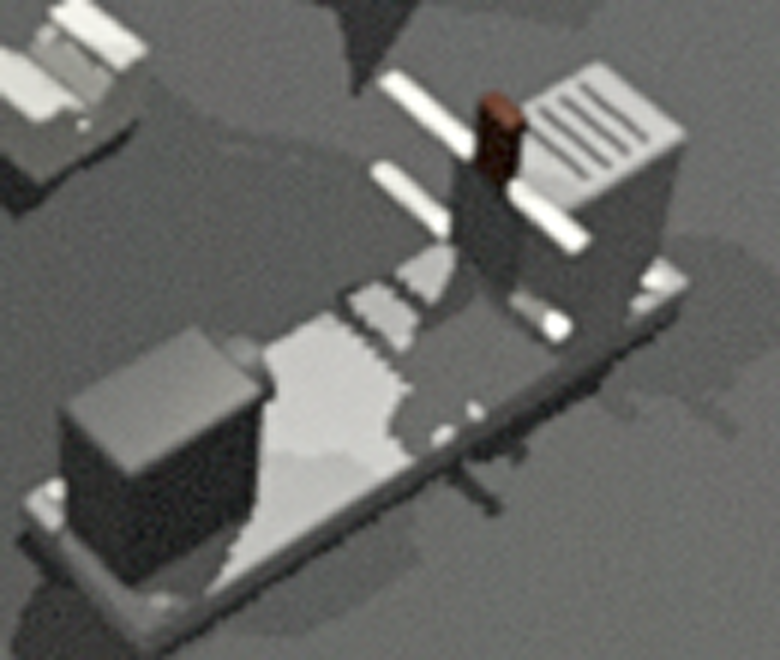

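View pics/zs_c.png

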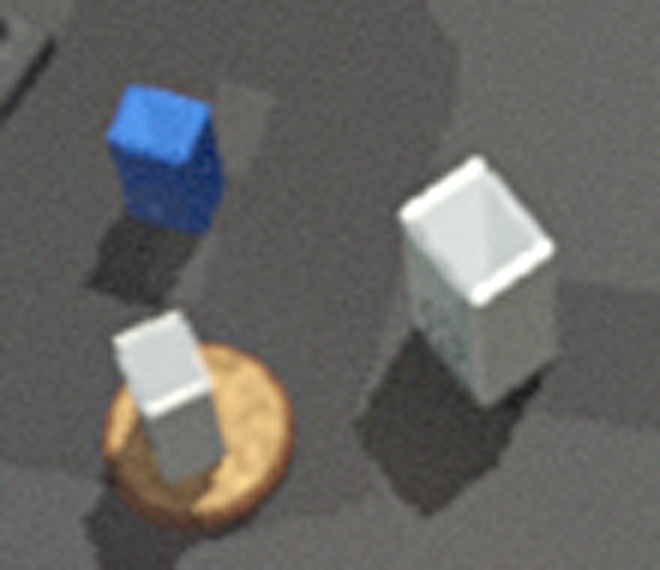

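```bash
cat > fit.py <<'E'
from h import *
from scipy.optimize import least_squares
def fit(obs,x0,fixt=None,huber=3):
    # obs: list (camfile, offset(x,y), [(P local),(zoom px)])
    cams={c:load(c) for c,_,_ in obs}
    def res(p,full=False):
        r=[]
        c,s=np.cos(p[2]),np.sin(p[2])
        for cam,off,pts in obs:
            K,T=cams[cam]
            for P,z in pts:
                w=np.array([p[0]+c*P[0]-s*P[1],p[1]+s*P[0]+c*P[1],P[2]])
                uv=(np.array(z)+.5)/6-.5+off
                r.append(proj(K,T,w)-uv)
        return np.concatenate(r)
    o=least_squares(res,x0,loss='soft_l1'); 
    return o.x,res(o.x).reshape(-1,2)
E
python3 - <<'E'
from fit import *
top=[((.03,.155,.11),(90,82)),((-.03,.155,.11),(60,190)),((.025,-.155,.105),(707,235)),((-.025,-.155,.105),(690,342)),((.025,-.08,.105),(565,203)),((.045,-.16,.02),(728,225)),((-.045,-.16,.02),(695,355)),((-.045,.16,.02),(75,222))]
sc=[((-.025,-.08,.105),(195,330)),((-.025,-.155,.105),(65,405)),((.025,-.155,.105),(135,472)),((.025,-.08,.105),(270,390)),((-.03,.155,.11),(600,62)),((.03,.155,.11),(685,132)),((-.045,-.16,.02),(25,500)),((.045,-.16,.02),(148,630)),((.045,.16,.02),(688,283))]
for o in ([('top0',(205,200),top)],[('scene0',(310,165),sc)],[('top0',(205,200),top),('scene0',(310,165),sc)]):
    x,r=fit(o,[.6,.1,0]); print(x.round(4)); 
print(r.round(1).tolist())
ct=[(318,248),(365,268),(335,343),(275,330)]
cs=[(115,338),(180,312),(212,383),(150,415)]
K,T=load('top0')
for z in ct[:2]+[(335,312),(290,298)]: print('t',atz(K,T,*((np.array(z)+.5)/6-.5+(375,180)),.078).round(4))
K,T=load('scene0')
P=[atz(K,T,*((np.array(z)+.5)/6-.5+(225,290)),.078) for z in cs]
print(np.round(P,4).tolist(), np.mean(P,0)); P=np.array(P)
for i in range(4):
    d=P[(i+1)%4]-P[i]; print(np.hypot(*d[:2]), np.degrees(np.arctan2(d[1],d[0])))
# rest ellipse centre
for c,z,o in (('scene0',(199,432),(225,290)),('top0',(296,308),(375,180))):
    K,T=load(c); print(atz(K,T,*((np.array(z)+.5)/6-.5+o),.012).round(4))
E
```

```text
[ 0.6028  0.1763 -0.2446]
[ 0.6049  0.1779 -0.2265]
[ 0.6044  0.1772 -0.2333]
[[-0.5, -1.7], [-0.8, 0.2], [1.0, -1.3], [-0.2, -2.4], [-0.8, -1.8], [0.8, -0.6], [-0.5, 6.6], [-0.4, 4.9], [-0.0, -2.2], [-2.2, -0.4], [-1.4, 1.4], [0.1, 0.2], [-0.3, -1.0], [1.3, 0.3], [-1.1, -0.2], [-0.5, 0.9], [0.6, -0.1]]
t [ 0.6452 -0.2836  0.078 ]
t [ 0.6352 -0.3061  0.078 ]
t [ 0.6135 -0.2908  0.078 ]
t [ 0.6205 -0.2692  0.078 ]
[[0.6054, -0.2921, 0.078], [0.6164, -0.2701, 0.078], [0.6442, -0.2824, 0.078], [0.6356, -0.3049, 0.078]] [ 0.62540117 -0.28734687  0.078     ]
0.024587450560445732 63.40608991205463
0.03045009113084772 -23.812794868667847
0.024077106341764475 -110.90310286293465
0.032869281708530235 157.08047066423293
[ 0.6283 -0.2835  0.012 ]
[ 0.6283 -0.2831  0.012 ]
```

```bash
cat > fr.py <<'E'
from h import *
from scipy.spatial.transform import Rotation as R
def tool():
    o=robot.get_obs(); return o, R.from_euler('xyz',o['ee_rot']).as_matrix()
E
python3 - <<'E'
from fit import *; from fr import *
top=[((.03,.155,.11),(90,82)),((-.03,.155,.11),(60,190)),((.025,-.155,.105),(707,235)),((-.025,-.155,.105),(690,342)),((.025,-.08,.105),(565,203)),((.045,-.16,.02),(728,225)),((-.045,-.16,.02),(695,390)),((-.045,.16,.02),(75,252))]
sc=[((-.025,-.08,.105),(195,330)),((-.025,-.155,.105),(65,405)),((.025,-.155,.105),(135,472)),((.025,-.08,.105),(270,390)),((-.03,.155,.11),(600,62)),((.03,.155,.11),(685,132)),((-.045,-.16,.02),(25,500)),((.045,-.16,.02),(148,630)),((.045,.16,.02),(688,283))]
for o in ([('top0',(205,200),top)],[('scene0',(310,165),sc)],[('top0',(205,200),top),('scene0',(310,165),sc)]):
    x,r=fit(o,[.6,.1,0]); print(x.round(4))
print(r.round(1).tolist())
def loc(p): 
    c,s=np.cos(x[2]),np.sin(x[2]); d=p[:2]-x[:2]; return np.array([c*d[0]+s*d[1],-s*d[0]+c*d[1]])
K,T=load('scene0'); p=atz(K,T,*((np.array((503,105))+.5)/6-.5+(310,165)),.159); print('tab s',p,loc(p))
K,T=load('top0'); p=atz(K,T,*((np.array((243,160))+.5)/6-.5+(205,200)),.159); print('tab t',p,loc(p))
o,Rm=tool(); print(Rm.round(3))
E
```

```text
[ 0.6019  0.1763 -0.2399]
[ 0.6049  0.1779 -0.2265]
[ 0.604   0.1773 -0.2316]
[[-0.6, -1.5], [-0.9, 0.4], [1.0, -1.3], [-0.2, -2.3], [-0.8, -1.7], [0.8, -0.5], [-0.5, 0.8], [-0.5, 0.2], [-0.2, -2.3], [-2.3, -0.5], [-1.5, 1.3], [-0.0, 0.1], [-0.5, -1.1], [1.1, 0.2], [-1.2, -0.3], [-0.5, 0.9], [0.4, -0.3]]
tab s [0.61746413 0.24109051 0.159     ] [-0.00150992  0.06522732]
tab t [0.61581128 0.23813231 0.159     ] [-0.00243979  0.06196876]
[[-0.001  0.44  -0.898]
 [ 0.002 -0.898 -0.44 ]
 [-1.    -0.002 -0.   ]]
```

Call:
{"fn": "send_rows", "kwargs": {"increments": [[1,-0.02,0,0,-0.12],[1,-0.04,0,0,-0.24],[1,-0.06,0,0,-0.36],[1,-0.08,0,0,-0.48],[1,-0.095,0,0,-0.6]]}}

```text
time: 0.57
tool_pos: [0.2421, -0.494, 0.302]
ee_rot: [0.884, 1.57, -1.196]
wrist_force: [0.1, -0.6, 0.2]
width: 0.0938
```

Call:
{"fn": "send_rows", "kwargs": {"increments": [[1,0,0,-0.04,-0.06],[1,0,0,-0.08,-0.12],[1,0,0,-0.12,-0.18],[1,0,0,-0.16,-0.24],[1,0,0,-0.2,-0.283]]}}

```text
time: 0.98
tool_pos: [0.341, -0.3181, 0.3001]
ee_rot: [-2.572, 1.57, 1.91]
wrist_force: [1.2, -0.0, -1.0]
width: 0.0941
```

Call:
{"fn": "send_rows", "kwargs": {"increments": [[1,0,0.01,-0.036,0],[1,0,0.02,-0.072,0],[1,0,0.03,-0.108,0],[1,0,0.04,-0.144,0],[1,0,0.047,-0.175,0]]}}

```text
time: 1.4
tool_pos: [0.4272, -0.158, 0.3002]
ee_rot: [-3.09, 1.57, 1.391]
wrist_force: [-0.2, 0.0, -0.3]
width: 0.0941
```

Call:
{"fn": "send_rows", "kwargs": {"increments": [[1,0,0.01,-0.036,0],[1,0,0.02,-0.072,0],[1,0,0.03,-0.108,0],[1,0,0.04,-0.144,0],[1,0,0.047,-0.175,0]]}}

```text
time: 1.82
tool_pos: [0.5132, 0.0015, 0.2999]
ee_rot: [-1.857, 1.57, 2.625]
wrist_force: [0.4, -0.4, -0.8]
width: 0.0938
```

Call:
{"fn": "send_rows", "kwargs": {"increments": [[1,0,0.01,-0.036,0],[1,0,0.02,-0.072,0],[1,0,0.03,-0.108,0],[1,0,0.04,-0.144,0],[1,0,0.047,-0.16,0]]}}

```text
time: 2.23
tool_pos: [0.5957, 0.1482, 0.2989]
ee_rot: [-1.925, 1.569, 2.559]
wrist_force: [-0.8, -0.3, -0.6]
width: 0.0942
```

Run:
```python
from fr import *
o,Rm=tool(); print(o['time'],o['tool_pos'],Rm.round(3), o['joint_positions'].round(2))
s=snap('wrist','w1'); print(s['world_from_camera'].round(3).tolist())
```

```text
2.2333 [0.5957492  0.14823204 0.29888837] [[-0.002  0.974 -0.226]
 [ 0.001 -0.226 -0.974]
 [-1.    -0.002 -0.001]] [0.15 0.24 1.02 0.   1.89 0.38]
[[0.974, -0.219, -0.057, 0.612], [-0.226, -0.944, -0.239, 0.218], [-0.002, 0.245, -0.969, 0.478], [0.0, 0.0, 0.0, 1.0]]
```

View pics/w1.png

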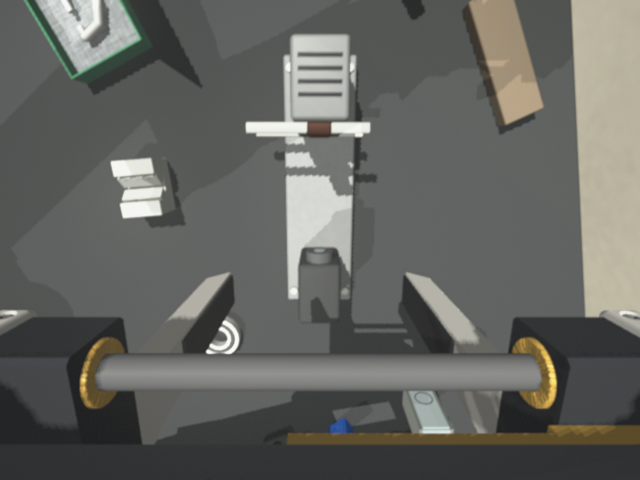

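The wrist view shows the gauge well aligned: lamp house top at (291..350, 35..122), tab at about (319,128), plate edges at x≈287 and 354. I'll zoom in for a fit.

Run:
```python
import cv2
a=cv2.imread('pics/w1.png')
cv2.imwrite('pics/zw1.png',cv2.resize(a[25:145,240:375],None,fx=5,fy=5,interpolation=cv2.INTER_CUBIC))
cv2.imwrite('pics/zw1b.png',cv2.resize(a[225:345,250:385],None,fx=5,fy=5,interpolation=cv2.INTER_CUBIC))
```

```text
(no output)
```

View pics/zw1.png

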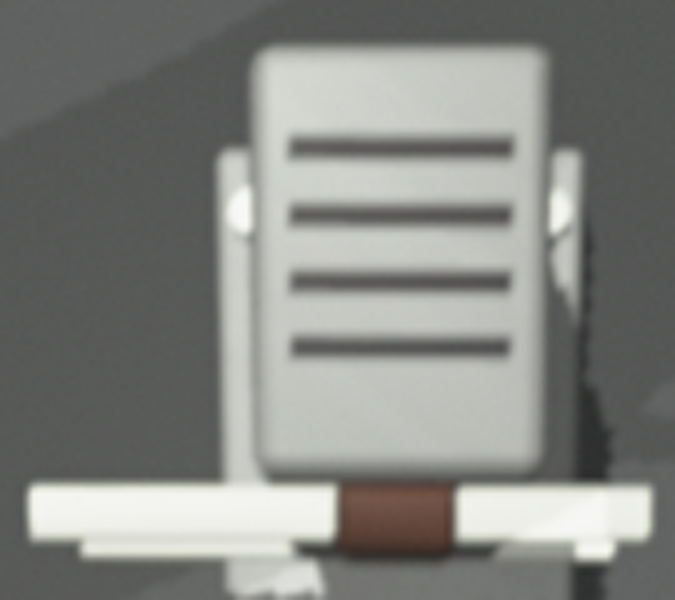

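View pics/zw1b.png

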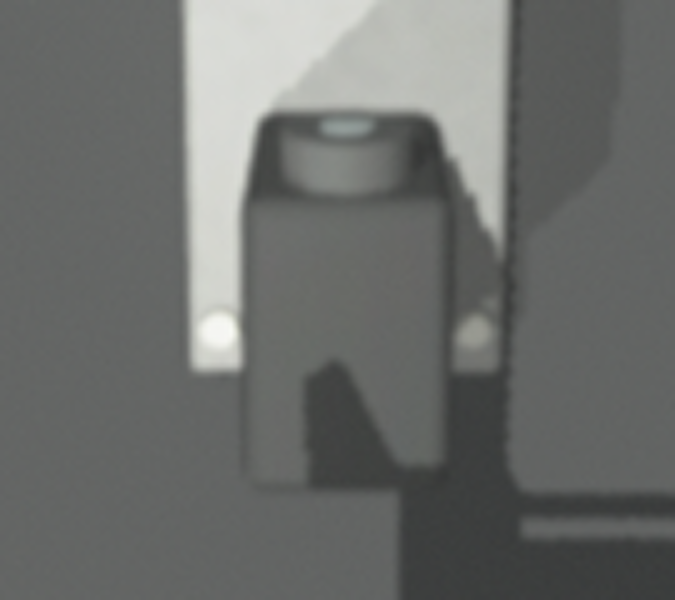

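```bash
sed -i 's#/6-.5#/S-.5#; s/^from h import \*/from h import *\nS=6/; s/def fit(obs,x0/def fit(obs,x0,S=6/' fit.py
python3 - <<'E'
from fit import *; 
A=[((-.03,.155,.11),(252,45)),((.03,.155,.11),(548,45)),((-.03,.075,.11),(261,475)),((.03,.075,.11),(542,475)),((-.045,.16,.02),(218,148)),((.045,.16,.02),(582,148)),((-.075,.068,.116),(28,512)),((.051,.068,.116),(652,512))]
B=[((-.045,-.16,.02),(191,371)),((.045,-.16,.02),(500,371)),((-.025,-.08,.105),(243,200)),((.025,-.08,.105),(448,200)),((-.025,-.155,.105),(243,488)),((.025,-.155,.105),(450,488))]
x,r=fit([('w1',(240,25),A),('w1',(250,225),B)],[.6,.17,-.23],S=5); print(x.round(4),r.round(1).tolist())
K,T=load('w1'); c,s=np.cos(x[2]),np.sin(x[2])
for z in ((339,484),(455,484),(339,550),(452,550)):
    p=atz(K,T,*((np.array(z)+.5)/5-.5+(240,25)),.159); d=p[:2]-x[:2]; print(p.round(4),np.round([c*d[0]+s*d[1],-s*d[0]+c*d[1]],4))
def w(lx,ly): return x[0]+c*lx-s*ly, x[1]+s*lx+c*ly
print(w(0,.068),w(.005,.068))
# cell visible part?
E
```

```text
[ 0.6046  0.1799 -0.2301] [[-1.5, -1.8], [1.9, -1.7], [-1.8, 0.6], [1.1, 0.7], [-0.9, -0.6], [0.7, -0.5], [-0.4, -0.2], [0.4, 0.1], [-0.3, 0.8], [0.5, 0.9], [-1.1, -0.2], [1.8, -0.0], [-0.3, 2.2], [0.2, 2.3]]
[0.6098 0.2497 0.159 ] [-0.0108  0.0692]
[0.6297 0.2451 0.159 ] [0.0096 0.0692]
[0.6073 0.2389 0.159 ] [-0.0109  0.0581]
[0.6268 0.2344 0.159 ] [0.0092 0.0581]
(np.float64(0.6201297381969817), np.float64(0.24607889969951918)) (np.float64(0.624997932087044), np.float64(0.24493842249730963))
```

Call:
{"fn": "send_rows", "kwargs": {"increments": [[1,0,0,-0.035,0],[1,0,0,-0.07,0],[1,0,0.0014,-0.1,0],[1,0.035,0.0014,-0.1,0],[1,0.07,0.0014,-0.1,0]]}}

```text
time: 2.7
tool_pos: [0.621, 0.243, 0.2322]
ee_rot: [2.048, 1.564, 0.248]
wrist_force: [-0.3, -0.5, -1.5]
width: 0.0938
```

Call:
{"fn": "send_rows", "kwargs": {"increments": [[1,0.03,0,0,0],[1,0.06,0,0,0],[1,0.08,0,0,0],[1,0.08,0,0,0],[1,0.08,0,0,0]]}}

```text
time: 3.12
tool_pos: [0.6185, 0.2403, 0.1488]
ee_rot: [-0.986, 1.567, -2.79]
wrist_force: [0.0, -0.6, 0.6]
width: 0.0936
```

Run:
```python
from fr import *
o,Rm=tool(); print(o['time'],o['tool_pos'])
s=snap('wrist','w2'); snap('scene','s2')
import cv2
b=cv2.imread('pics/s2.png'); cv2.imwrite('pics/zs2.png',cv2.resize(b[110:270,300:500],None,fx=3.5,fy=3.5))
```

```text
3.1167 [0.6184732  0.24030072 0.14883101]
```

View pics/w2.png

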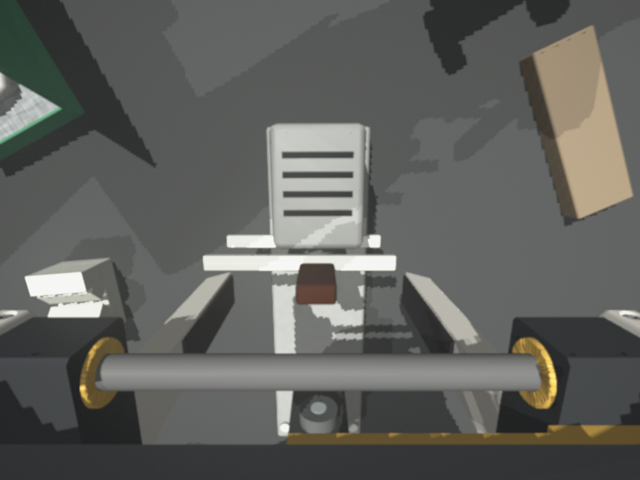

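View pics/zs2.png

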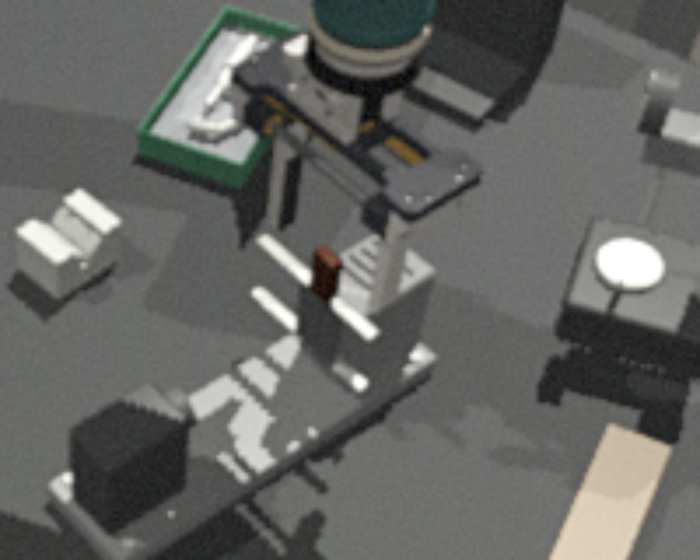

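Run:
```python
from fr import *
import cv2
K,T=load('w2'); print(proj(K,T,[.6185,.2403,.159]), proj(K,T,[.6196,.2452,.159]))
b=cv2.imread('pics/w2.png'); cv2.imwrite('pics/zw2.png',cv2.resize(b[240:320,270:370],None,fx=7,fy=7,interpolation=cv2.INTER_CUBIC))
```

```text
[317.53277011 296.6741969 ] [317.41980166 287.78002403]
```

View pics/zw2.png

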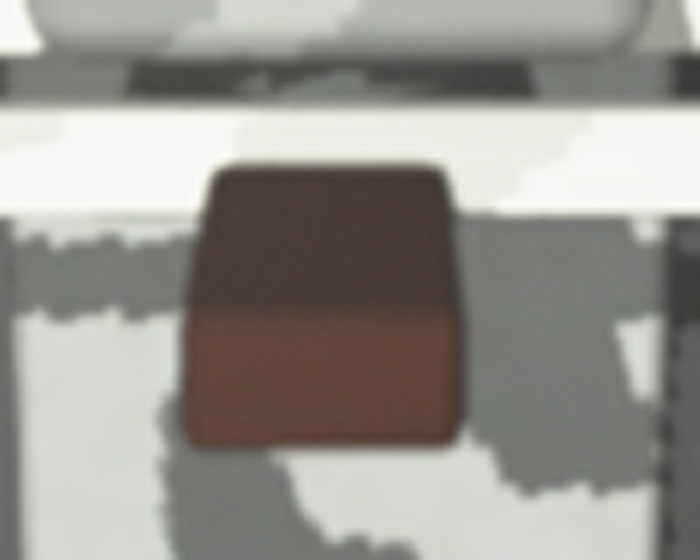

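Call:
{"fn": "send_rows", "kwargs": {"increments": [[1,0.012,0,-0.001,0],[1,0.022,0,-0.001,0],[-1,0.022,0,-0.001,0],[-1,0.022,0,-0.001,0],[-1,0.022,0,-0.001,0]]}}

```text
time: 3.63
tool_pos: [0.6197, 0.242, 0.1284]
ee_rot: [-0.465, 1.571, -2.268]
wrist_force: [-1.1, 0.2, -0.1]
width: 0.0773
```

Call:
{"fn": "send_rows", "kwargs": {"increments": [[-1,0,0,0,0],[-1,0,0,0,0],[-1,0,0,0,0],[-1,0,0,0,0]]}}

```text
time: 3.97
tool_pos: [0.6198, 0.2421, 0.1288]
ee_rot: [1.879, 1.57, 0.076]
wrist_force: [-0.6, 0.0, 0.3]
width: 0.0509
```

Call:
{"fn": "send_rows", "kwargs": {"increments": [[-1,0,0,0,0],[-1,0,0,0,0],[-1,0,0,0,0],[-1,0,0,0,0],[-1,0,0,0,0]]}}

```text
time: 4.38
tool_pos: [0.6187, 0.2423, 0.1285]
ee_rot: [-1.408, 1.569, 3.073]
wrist_force: [-4.0, 1.1, 2.4]
width: 0.0216
```

Call:
{"fn": "send_rows", "kwargs": {"increments": [[-1,0,0,0,0],[-1,0,0,0,0],[-1,0,0,0,0]]}}

```text
time: 4.63
tool_pos: [0.6187, 0.2423, 0.1284]
ee_rot: [-1.341, 1.569, 3.14]
wrist_force: [-5.8, 0.5, 2.7]
width: 0.0219
```

Call:
{"fn": "send_rows", "kwargs": {"increments": [[-1,0,-0.008,0,0],[-1,0,-0.016,0,0],[-1,0,-0.024,0,0],[-1,0,-0.03,0,0],[-1,0,-0.03,0,0]]}}

```text
time: 5.05
tool_pos: [0.589, 0.2493, 0.1284]
ee_rot: [-1.033, 1.57, -2.835]
wrist_force: [-1.3, -0.1, 0.1]
width: 0.0218
```

Call:
{"fn": "send_rows", "kwargs": {"increments": [[-1,0,-0.002,0,0],[-1,0,-0.004,0,0],[-1,0,-0.005,0,0],[-1,0,-0.005,0,0]]}}

```text
time: 5.38
tool_pos: [0.5856, 0.2501, 0.1285]
ee_rot: [0.538, 1.571, -1.265]
wrist_force: [0.9, -0.5, -0.4]
width: 0.0217
```

Call:
{"fn": "send_rows", "kwargs": {"increments": [[-1,0,-0.001,0,0],[-1,0,-0.002,0,0],[-1,0,-0.002,0,0],[-1,0,-0.002,0,0]]}}

```text
time: 5.72
tool_pos: [0.5837, 0.2505, 0.1284]
ee_rot: [0.069, 1.571, -1.734]
wrist_force: [1.1, -0.8, -0.5]
width: 0.0217
```

Run:
```python
from fr import *
import cv2
snap('wrist','w3')
b=cv2.imread('pics/w3.png'); cv2.imwrite('pics/zw3.png',cv2.resize(b[200:440,180:460],None,fx=2.5,fy=2.5,interpolation=cv2.INTER_CUBIC))
```

```text
(no output)
```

View pics/zw3.png

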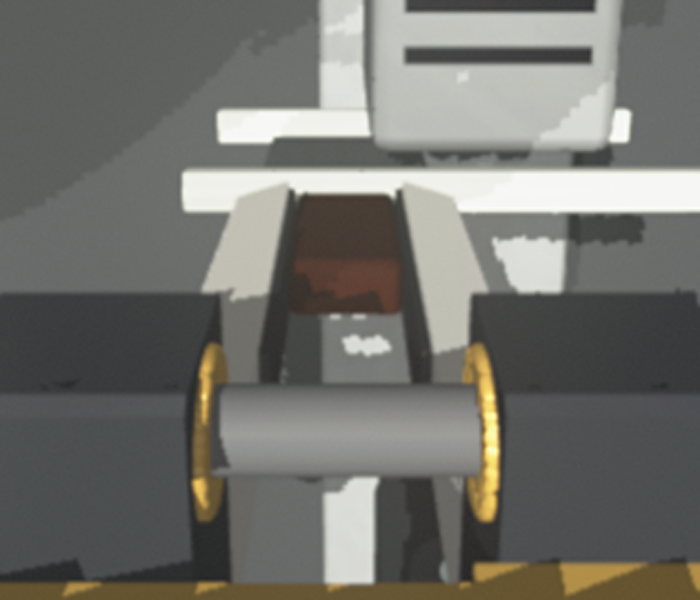

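Call:
{"fn": "send_rows", "kwargs": {"increments": [[-1,0,-0.001,0,0],[-1,0,-0.002,0,0],[-1,0,-0.002,0,0],[-1,0,-0.002,0,0]]}}

```text
time: 6.1
tool_pos: [0.5833, 0.2506, 0.1285]
ee_rot: [1.669, 1.567, -0.134]
wrist_force: [6.1, -1.1, -2.7]
width: 0.0218
```

Call:
{"fn": "send_rows", "kwargs": {"increments": [[0.2,0,0.0015,0,0],[0.2,0,0.0015,0,0],[0.2,0,0.0015,0,0],[0.2,0,0.0015,0,0],[0.2,0,0.0015,0,0]]}}

```text
time: 6.52
tool_pos: [0.5828, 0.2509, 0.1285]
ee_rot: [-1.55, 1.57, 2.931]
wrist_force: [-0.5, 0.2, 1.5]
width: 0.0517
```

Call:
{"fn": "send_rows", "kwargs": {"increments": [[0.2,0,0,0,0],[0.2,-0.02,0,0,0],[1,-0.06,0,0,0],[1,-0.1,0,0,0],[1,-0.13,0,0,0]]}}

```text
time: 6.93
tool_pos: [0.5833, 0.2509, 0.2619]
ee_rot: [2.159, 1.568, 0.357]
wrist_force: [0.7, 0.6, 1.7]
width: 0.0731
```

Run:
```python
from fr import *
import cv2
o,Rm=tool(); print(o['tool_pos'],Rm.round(3),o['width'])
snap('wrist','w4');snap('top','t4')
x=[.6045,.179,-.231];c,s=np.cos(x[2]),np.sin(x[2])
d=np.array([.6257,-.2865])-o['tool_pos'][:2]; print(d, d@Rm[:2,1], d@Rm[:2,2])
```

```text
[0.58326618 0.25090116 0.26190928] [[ 0.003  0.973 -0.23 ]
 [ 0.001 -0.23  -0.973]
 [-1.     0.002 -0.002]] 0.07310304266957975
[ 0.04243382 -0.53740116] 0.16479393670991965 0.5132674038101571
```

View pics/w4.png

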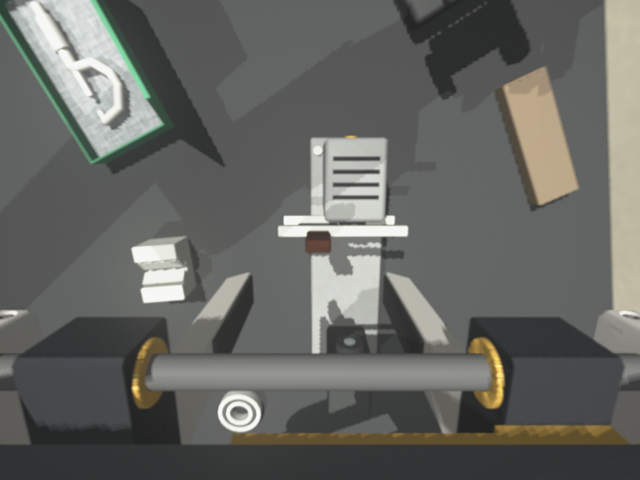

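Call:
{"fn": "send_rows", "kwargs": {"increments": [[1,0,0.01,0.036,0],[1,0,0.02,0.072,0],[1,0,0.03,0.108,0],[1,0,0.04,0.144,0],[1,0,0.05,0.18,0]]}}

```text
time: 7.45
tool_pos: [0.5898, 0.0626, 0.2574]
ee_rot: [-1.328, 1.569, -3.13]
wrist_force: [0.1, -0.0, -0.6]
width: 0.0943
```

Call:
{"fn": "send_rows", "kwargs": {"increments": [[1,0,0.01,0.036,0],[1,0,0.02,0.072,0],[1,0,0.03,0.108,0],[1,0,0.04,0.144,0],[1,0,0.05,0.18,0]]}}

```text
time: 7.87
tool_pos: [0.5971, -0.1242, 0.2574]
ee_rot: [-1.743, 1.569, 2.738]
wrist_force: [0.9, -0.7, -0.4]
width: 0.0943
```

Call:
{"fn": "send_rows", "kwargs": {"increments": [[1,0,0.01,0.036,0],[1,0,0.02,0.072,0],[1,0,0.03,0.108,0],[1,0,0.04,0.144,0],[1,0,0.05,0.18,0]]}}

```text
time: 8.28
tool_pos: [0.6044, -0.3109, 0.2573]
ee_rot: [-1.962, 1.569, 2.519]
wrist_force: [1.0, 1.2, -0.5]
width: 0.094
```

Call:
{"fn": "send_rows", "kwargs": {"increments": [[1,0,0.005,0.03,0.06],[1,0,0.01,0.055,0.12],[1,0,0.012,0.06,0.178],[1,0,0.012,0.06,0.178],[1,0,0.012,0.06,0.178]]}}

```text
time: 8.7
tool_pos: [0.6026, -0.3704, 0.2571]
ee_rot: [-1.998, 1.568, 2.305]
wrist_force: [-0.3, 0.2, 0.3]
width: 0.094
```

Run:
```python
from fr import *
import cv2
o,Rm=tool(); print(o['time'],o['tool_pos'],Rm.round(3),o['width'])
snap('wrist','w5')
```

```text
8.7 [ 0.60258524 -0.37042972  0.25707732] [[-0.002  0.917 -0.398]
 [ 0.002 -0.398 -0.917]
 [-1.    -0.002 -0.001]] 0.09399064842501699
```

View pics/w5.png

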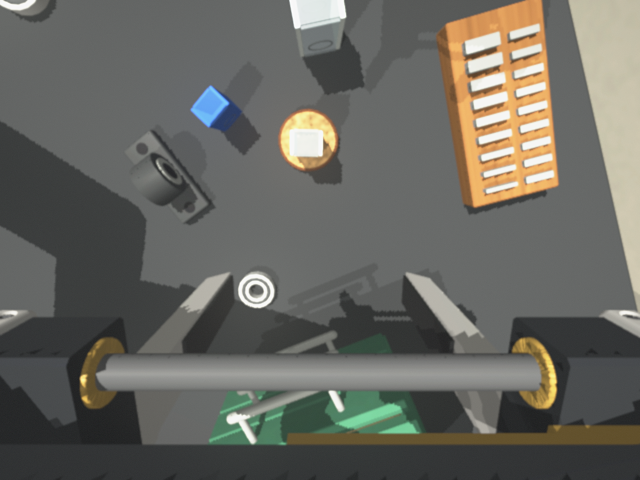

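The wrist camera shows the cell top at about (307,143) on the rest at (309,140), nearly square to the image.

Run:
```python
import cv2
a=cv2.imread('pics/w5.png')
cv2.imwrite('pics/zw5.png',cv2.resize(a[100:180,270:350],None,fx=7,fy=7,interpolation=cv2.INTER_CUBIC))
```

```text
(no output)
```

View pics/zw5.png

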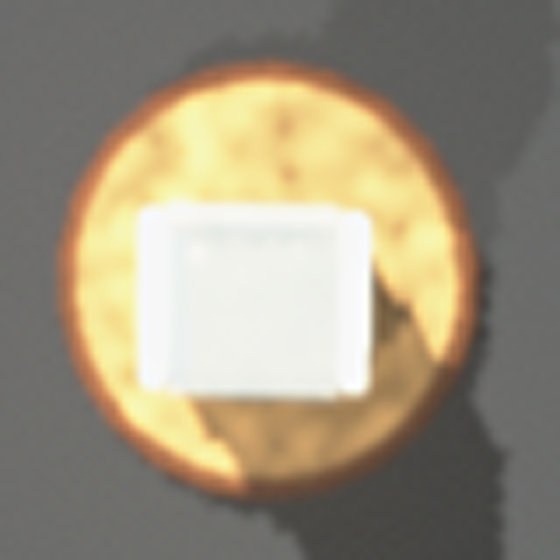

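Run:
```python
from fr import *
import cv2
a=cv2.imread('pics/w5.png')
m=((a.min(2)>190)*255).astype('uint8'); m[:100]=0;m[180:]=0;m[:,:270]=0;m[:,350:]=0
c=max(cv2.findContours(m,cv2.RETR_EXTERNAL,cv2.CHAIN_APPROX_NONE)[0],key=cv2.contourArea)
r=cv2.minAreaRect(c); print(r)
K,T=load('w5')
P=np.array([atz(K,T,*p,.078) for p in cv2.boxPoints(r)]); print(P.round(4),P.mean(0))
for i in range(4):
    d=P[(i+1)%4]-P[i]; print(np.hypot(*d[:2]), np.degrees(np.arctan2(d[1],d[0])))
P=atz(K,T,(268+.5)/7-.5+270,(280+.5)/7-.5+100,.012);print(P)
o,Rm=tool()
for q in ([.6257,-.2865],[.627,-.285]):
    d=np.array(q)-o['tool_pos'][:2]; print(d@Rm[:2,1],d@Rm[:2,2],proj(K,T,[*q,.078]))
```

```text
((305.5, 142.0), (28.0, 33.0), 90.0)
[[ 0.6158 -0.2676  0.078 ]
 [ 0.6458 -0.2806  0.078 ]
 [ 0.6352 -0.3053  0.078 ]
 [ 0.6045 -0.2921  0.078 ]] [ 0.62533315 -0.28638542  0.078     ]
0.03278179197162407 -23.44693762650805
0.02694038748464954 -113.26267871182039
0.03341809983600593 156.56115610859985
0.026950574856132378 65.3844074559612
[ 0.62797015 -0.28141016  0.012     ]
-0.012065673845943708 -0.08543572655268697 [305.87922814 142.0921347 ]
-0.0114675780370221 -0.08732841801831763 [306.45833627 140.12185074]
```

Call:
{"fn": "send_rows", "kwargs": {"increments": [[1,0,-0.004,-0.03,0],[1,0,-0.008,-0.06,0],[1,0.03,-0.012,-0.086,0],[1,0.065,-0.012,-0.086,0],[1,0.1,-0.012,-0.086,0]]}}

```text
time: 9.17
tool_pos: [0.6277, -0.2833, 0.1599]
ee_rot: [1.552, 1.566, -0.422]
wrist_force: [-0.3, -0.3, -1.0]
width: 0.094
```

Call:
{"fn": "send_rows", "kwargs": {"increments": [[1,0.01,0,0,0],[1,0.01,0,0,0],[1,0.01,0,0,0]]}}

```text
time: 9.42
tool_pos: [0.6263, -0.2862, 0.1493]
ee_rot: [1.74, 1.571, -0.239]
wrist_force: [0.6, -0.9, 0.6]
width: 0.0944
```

Run:
```python
from fr import *
import cv2
o,Rm=tool(); p=o['tool_pos']; print(p,Rm.round(3))
snap('wrist','w6'); K,T=load('w6')
print(proj(K,T,[p[0],p[1],.078]))
a=cv2.imread('pics/w6.png')
cv2.imwrite('pics/zw6.png',cv2.resize(a[210:360,200:440],None,fx=3,fy=3,interpolation=cv2.INTER_CUBIC))
```

```text
[ 0.62634592 -0.28622392  0.14925141] [[ 0.     0.918 -0.397]
 [-0.    -0.397 -0.918]
 [-1.     0.    -0.   ]]
[317.61197899 254.22001952]
```

View pics/zw6.png

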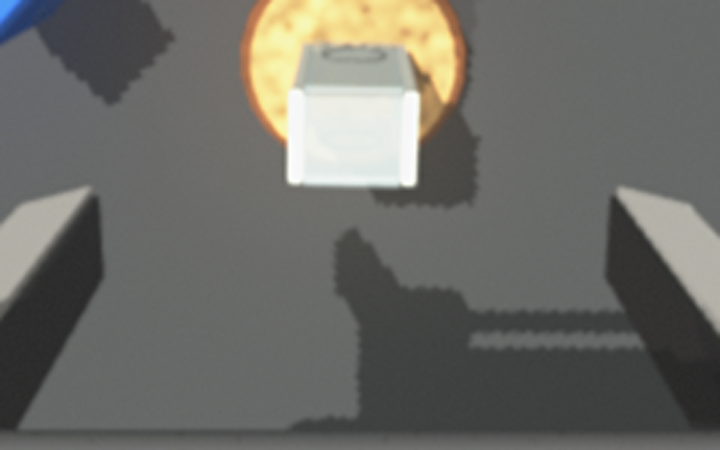

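Call:
{"fn": "send_rows", "kwargs": {"increments": [[1,0.03,0,0.001,0],[1,0.06,0,0.001,0],[1,0.09,0,0.001,0],[1,0.11,0,0.001,0],[1,0.11,0,0.001,0]]}}

```text
time: 9.88
tool_pos: [0.6242, -0.2873, 0.0356]
ee_rot: [-1.666, 1.566, 2.636]
wrist_force: [0.6, 0.8, -1.0]
width: 0.0939
```

Call:
{"fn": "send_rows", "kwargs": {"increments": [[0,0,0,0,0],[0,0,0,0,0],[0,0,0,0,0],[0,0,0,0,0],[0,0,0,0,0]]}}

```text
time: 10.3
tool_pos: [0.6268, -0.2884, 0.0408]
ee_rot: [1.462, 1.567, -0.519]
wrist_force: [0.1, 0.2, -0.3]
width: 0.0637
```

Run:
```python
from fr import *
import cv2
o,Rm=tool(); p=o['tool_pos']; print(p,Rm.round(3),o['width'])
snap('wrist','w7'); snap('scene','s7')
a=cv2.imread('pics/w7.png'); b=cv2.imread('pics/s7.png')
cv2.imwrite('pics/zw7.png',np.hstack([cv2.resize(a[240:440,200:440],(400,333)),cv2.resize(b[280:400,190:334],(400,333))]))
```

```text
[ 0.62680211 -0.28836405  0.04075397] [[ 0.003  0.917 -0.399]
 [-0.002 -0.399 -0.917]
 [-1.     0.004  0.   ]] 0.06374916040986355
```

View pics/zw7.png

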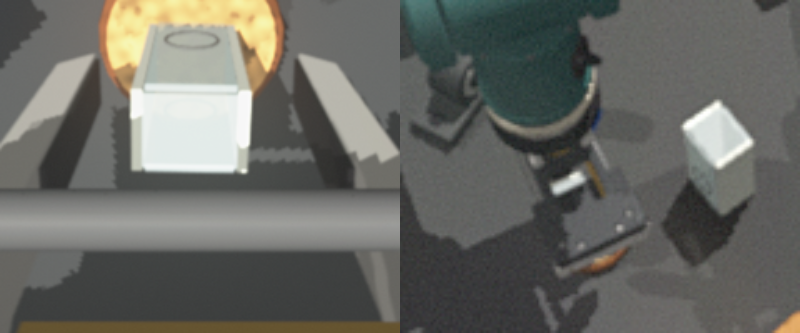

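Call:
{"fn": "send_rows", "kwargs": {"increments": [[-1,0,-0.001,0,0],[-1,0,-0.001,0,0],[-1,0,-0.001,0,0],[-1,0,-0.001,0,0],[-1,0,-0.001,0,0]]}}

```text
time: 10.82
tool_pos: [0.6248, -0.2873, 0.0384]
ee_rot: [-1.505, 1.571, 2.797]
wrist_force: [0.8, -0.6, 0.4]
width: 0.032
```

Call:
{"fn": "send_rows", "kwargs": {"increments": [[-1,0,0,0,0],[-1,0,0,0,0],[-1,0,0,0,0],[-1,0,0,0,0]]}}

```text
time: 11.15
tool_pos: [0.6248, -0.2873, 0.0384]
ee_rot: [-1.721, 1.571, 2.581]
wrist_force: [0.6, 0.0, -0.4]
width: 0.0319
```

Call:
{"fn": "send_rows", "kwargs": {"increments": [[-1,-0.01,0,0,0],[-1,-0.03,0,0,0],[-1,-0.055,0,0,0],[-1,-0.08,0,0,0],[-1,-0.105,0,0,0]]}}

```text
time: 11.57
tool_pos: [0.6245, -0.2872, 0.1447]
ee_rot: [-1.549, 1.57, 2.753]
wrist_force: [-0.2, 1.2, -1.4]
width: 0.0318
```

Call:
{"fn": "send_rows", "kwargs": {"increments": [[-1,-0.02,0,0,0],[-1,-0.04,0,0,0],[-1,-0.06,0,0,0],[-1,-0.07,0,0,0],[-1,-0.07,0,0,0]]}}

```text
time: 11.98
tool_pos: [0.6259, -0.288, 0.2177]
ee_rot: [1.454, 1.564, -0.527]
wrist_force: [-0.1, -0.2, -1.0]
width: 0.0319
```

Run:
```python
from fr import *
import cv2
o,Rm=tool(); p=o['tool_pos']; print(p,Rm.round(3),o['width'],o['wrist_force'])
snap('wrist','w8')
a=cv2.imread('pics/w8.png')
cv2.imwrite('pics/zw8.png',cv2.resize(a[200:440,180:460],None,fx=2.5,fy=2.5))
```

```text
[ 0.62592836 -0.28796138  0.21767704] [[ 0.006  0.917 -0.399]
 [-0.003 -0.399 -0.917]
 [-1.     0.007  0.001]] 0.03194166705922414 [-0.11248017 -0.17644491 -0.9999611 ]
```

View pics/zw8.png

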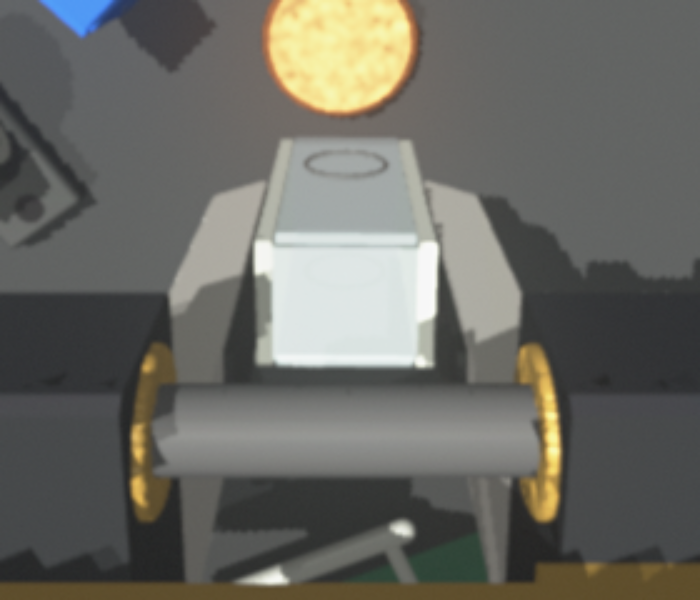

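Call:
{"fn": "send_rows", "kwargs": {"increments": [[-1,0,-0.008,-0.016,0],[-1,0,-0.023,-0.046,0],[-1,0,-0.039,-0.078,0],[-1,0,-0.055,-0.11,0],[-1,0,-0.07,-0.14,0]]}}

```text
time: 12.45
tool_pos: [0.6151, -0.1292, 0.2108]
ee_rot: [-1.523, 1.566, 2.779]
wrist_force: [-0.4, -0.3, -1.6]
width: 0.0319
```

Call:
{"fn": "send_rows", "kwargs": {"increments": [[-1,0,-0.014,-0.028,0],[-1,0,-0.028,-0.056,0],[-1,0,-0.042,-0.084,0],[-1,0,-0.056,-0.112,0],[-1,0,-0.07,-0.14,0]]}}

```text
time: 12.87
tool_pos: [0.6067, 0.0268, 0.211]
ee_rot: [-1.181, 1.567, 3.121]
wrist_force: [-0.6, 0.2, -1.0]
width: 0.0318
```

Call:
{"fn": "send_rows", "kwargs": {"increments": [[-1,0,-0.014,-0.028,-0.05],[-1,0,-0.028,-0.056,-0.1],[-1,0,-0.042,-0.084,-0.14],[-1,0,-0.056,-0.112,-0.17],[-1,0,-0.066,-0.14,-0.18]]}}

```text
time: 13.28
tool_pos: [0.6017, 0.1816, 0.2111]
ee_rot: [-1.161, 1.567, -2.96]
wrist_force: [1.4, -0.2, -2.2]
width: 0.0319
```

Call:
{"fn": "send_rows", "kwargs": {"increments": [[-1,0,0,0,0],[-1,0,0,0,0],[-1,0,0,0,0]]}}

```text
time: 13.53
tool_pos: [0.6027, 0.1794, 0.2116]
ee_rot: [-0.862, 1.567, -2.663]
wrist_force: [-0.1, -0.4, -2.4]
width: 0.0319
```

Run:
```python
from fr import *
import cv2
o,Rm=tool(); p=o['tool_pos']; print(p,Rm.round(3),o['width'],o['wrist_force'])
d=np.array([.6045,.179])-p[:2]; print(d@Rm[:2,1],d@Rm[:2,2])
snap('wrist','w9');snap('scene','s9');snap('top','t9')
b=cv2.imread('pics/s9.png'); cv2.imwrite('pics/zs9.png',cv2.resize(b[110:270,300:500],None,fx=3.5,fy=3.5))
```

```text
[0.60269638 0.179431   0.2116168 ] [[-0.003  0.974 -0.228]
 [-0.002 -0.228 -0.974]
 [-1.    -0.003  0.002]] 0.03191869004132615 [-0.12599008 -0.37437122 -2.43271519]
0.0018543754173750275 8.410832726683174e-06
```

View pics/w9.png

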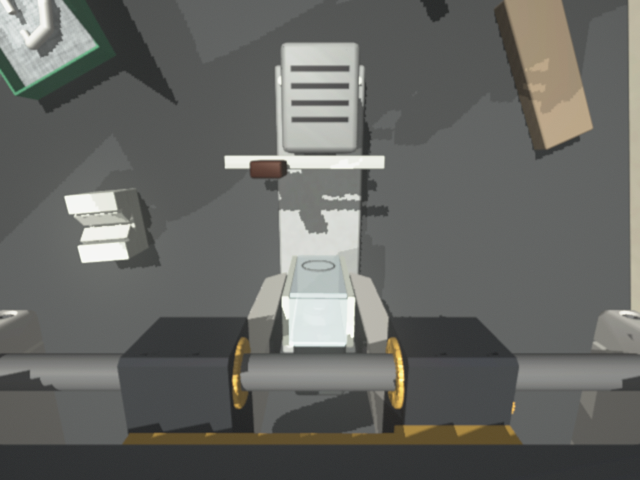

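View pics/zs9.png

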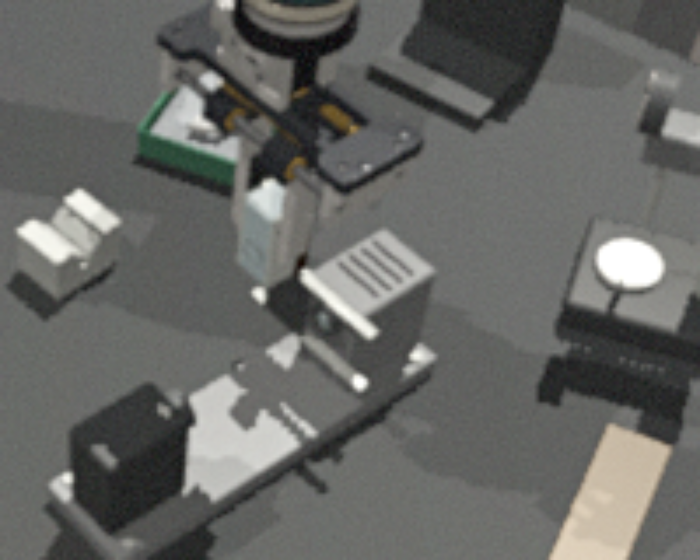

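Run:
```python
from fr import *
K,T=load('w9'); p=np.array([.6027,.1794,.2116]); n=np.array([.228,.974,0])
for off in (.012,.013,.014):
  for dz in (-.007,-.005,-.0024,0,.003):
    q=p+n*off; q[2]+=dz; print(off,dz,proj(K,T,q).round(1))
# top face near edges: cell top z = TCP+.0396
for off in (.013,-.013):
    q=p+n*off; q[2]+=.0396; print('top',off,proj(K,T,q).round(1))
```

```text
0.012 -0.007 [317.6 265.1]
0.012 -0.005 [317.6 266.2]
0.012 -0.0024 [317.6 267.6]
0.012 0 [317.6 269. ]
0.012 0.003 [317.5 270.8]
0.013 -0.007 [317.6 263.4]
0.013 -0.005 [317.6 264.5]
0.013 -0.0024 [317.6 265.9]
0.013 0 [317.6 267.3]
0.013 0.003 [317.5 269. ]
0.014 -0.007 [317.6 261.7]
0.014 -0.005 [317.6 262.8]
0.014 -0.0024 [317.6 264.2]
0.014 0 [317.6 265.5]
0.014 0.003 [317.5 267.2]
top 0.013 [317.3 295.8]
top -0.013 [317.4 349. ]
```

Run:
```python
import cv2
a=cv2.imread('pics/w9.png'); cv2.imwrite('pics/zw9.png',cv2.resize(a[245:365,260:380],None,fx=5,fy=5,interpolation=cv2.INTER_CUBIC))
```

```text
(no output)
```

View pics/zw9.png

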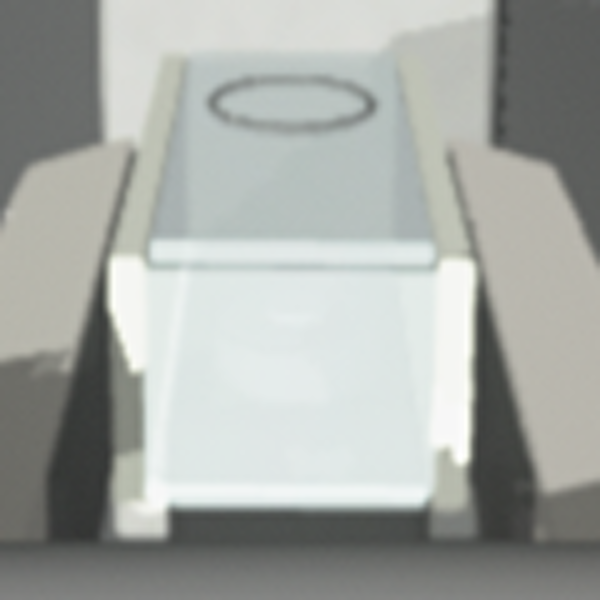

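Call:
{"fn": "send_rows", "kwargs": {"increments": [[-1,0.01,0.0018,0,0],[-1,0.03,0.0018,0,0],[-1,0.05,0.0018,0,0],[-1,0.07,0.0018,0,0],[-1,0.085,0.0018,0,0]]}}

```text
time: 14.1
tool_pos: [0.6043, 0.1783, 0.1256]
ee_rot: [-1.077, 1.568, -2.879]
wrist_force: [-0.8, 0.4, -1.7]
width: 0.0318
```

Call:
{"fn": "send_rows", "kwargs": {"increments": [[-1,0.012,0,0,0],[-1,0.024,0,0,0],[-1,0.034,0,0,0],[-1,0.039,0,0,0],[-1,0.039,0,0,0]]}}

```text
time: 14.52
tool_pos: [0.6044, 0.1793, 0.0879]
ee_rot: [-1.103, 1.568, -2.904]
wrist_force: [-0.5, -0.6, -1.7]
width: 0.0321
```

Call:
{"fn": "send_rows", "kwargs": {"increments": [[-1,0,0,0,0],[-1,0,0,0,0],[-1,0,0,0,0],[-1,0,0,0,0]]}}

```text
time: 14.85
tool_pos: [0.6057, 0.1797, 0.0906]
ee_rot: [1.97, 1.569, 0.169]
wrist_force: [0.1, -0.9, -1.4]
width: 0.0319
```

Run:
```python
from fr import *
import cv2
o,Rm=tool(); p=o['tool_pos']; print(o['time'],p,Rm.round(3),o['width'],o['wrist_force'],abs(o['qvel']).max())
d=np.array([.6045,.179])-p[:2]; print(d@Rm[:2,1],d@Rm[:2,2])
snap('wrist','wa');snap('scene','sa');snap('top','ta')
b=cv2.imread('pics/sa.png'); cv2.imwrite('pics/zsa.png',cv2.resize(b[130:270,310:450],None,fx=4,fy=4))
```

```text
14.85 [0.60568548 0.17972506 0.09056934] [[ 0.002  0.974 -0.228]
 [ 0.    -0.228 -0.974]
 [-1.     0.002 -0.001]] 0.03185433862033651 [ 0.10185386 -0.94636016 -1.42767811] 0.005799198163703586
-0.00098902220665675 0.0009761703723606469
```

View pics/wa.png

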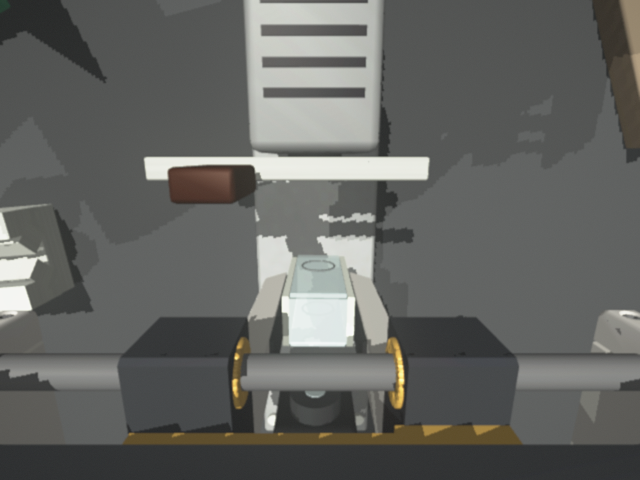

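View pics/zsa.png

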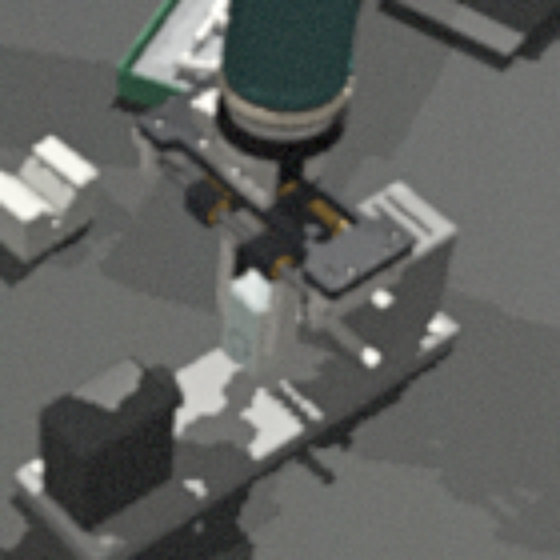

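Call:
{"fn": "send_rows", "kwargs": {"increments": [[-1,0.002,-0.001,0,0],[-1,0.003,-0.001,0,0],[-1,0.003,-0.001,0,0],[-1,0.003,-0.001,0,0],[-1,0.003,-0.001,0,0]]}}

```text
time: 15.42
tool_pos: [0.6041, 0.1798, 0.0863]
ee_rot: [-0.514, 1.571, -2.314]
wrist_force: [0.2, 0.0, -0.9]
width: 0.0316
```

Call:
{"fn": "send_rows", "kwargs": {"increments": [[-1,0,0,0,0],[-1,0,0,0,0],[-1,0,0,0,0],[-1,0,0,0,0],[-1,0,0,0,0]]}}

```text
time: 15.83
tool_pos: [0.6041, 0.1798, 0.0865]
ee_rot: [0.88, 1.571, -0.921]
wrist_force: [-0.3, -0.2, -0.9]
width: 0.032
```

Run:
```python
from fr import *
import cv2
o,Rm=tool(); p=o['tool_pos']; print(o['time'],p,Rm.round(3),o['width'],o['wrist_force'],abs(o['qvel']).max())
snap('wrist','wb'); snap('top','tb')
K,T=load('wb'); n=np.array([.228,.974,0])
for dz in (-.005,-.0024,0):
    q=p+n*.013; q[2]+=dz; print(dz,proj(K,T,q).round(1))
a=cv2.imread('pics/wb.png'); cv2.imwrite('pics/zwb.png',cv2.resize(a[245:365,260:380],None,fx=5,fy=5,interpolation=cv2.INTER_CUBIC))
```

```text
15.8333 [0.60413117 0.17976271 0.08647219] [[ 0.     0.974 -0.228]
 [-0.    -0.228 -0.974]
 [-1.     0.     0.   ]] 0.031984817686579216 [-0.2745648  -0.24136511 -0.87983848] 0.001612761717300335
-0.005 [317.5 264.5]
-0.0024 [317.5 265.9]
0 [317.5 267.2]
```

View pics/zwb.png

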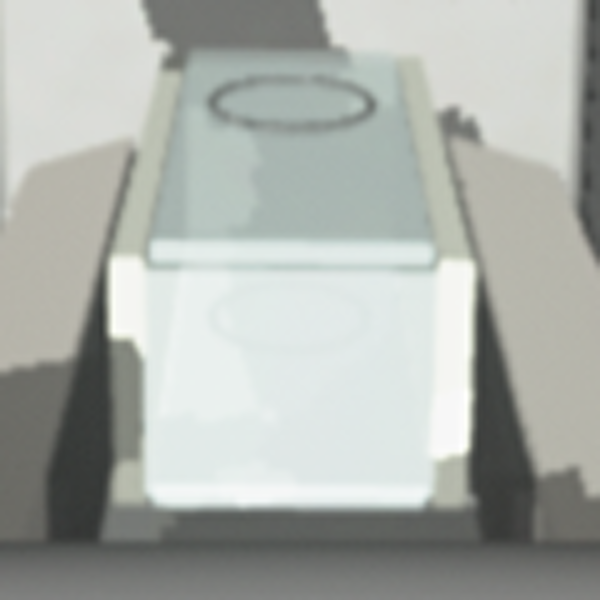

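View pics/tb.png

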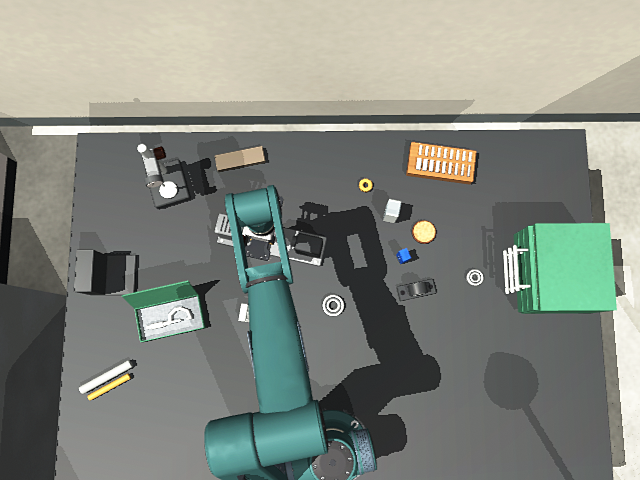

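The cell is held square and upright with the circle at the same place in the grip, at (318,266). The arm is still, and the bystanders are where they started. Handing in.

```bash
python3 -c "
from bench import robot
print(robot.close_job())"
```

```text
the job is handed in; nothing more can be done
None
```

I opened the shutter and handed the job in at about 16 s with the glass cell held still on the light path. The hand-in gives no verdict, so everything below comes from my own readings.

- **Shutter:** I gripped its tab and pulled it about 36 mm, until the force rose to about 6 N at the end stop. Afterwards the camera showed the tab shifted over and the lens uncovered. The shutter's own value can't be read directly.
- **Cell:** I gripped it by its two frosted sides (finger opening 32 mm, matching the cell), lifted it off the rest and lowered it into the gap. The engraved circle stayed at the same image position relative to the fingers before and after lowering, so it did not slip. No picture showed anything against the polished faces.
- **Final pose:** From the tool reading and my gauge fit:
  - circle centre within about 1 mm of the path sideways and in height, and about 1 mm from midway;
  - tool pointing straight down and square to the gauge within about 1 degree;
  - joint speeds below 0.002 rad/s.
- **Disagreements:**
  - The gauge position from the different cameras agreed only to about 2–3 mm sideways, and 3–4 mm along the path.
  - The tab appeared about 4 mm off its nominal position along the path in one view.
  - The rest looked about 4–5 mm off the cell's centre.
  - All of these are inside the tolerances.
- **Other things on the table:** No bystander looked displaced in the last top view. The V-block was mostly hidden by the arm there, but an earlier wrist view showed nothing amiss.

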